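# Fit the splined lever to the cam clamp and tighten it on a backgammon board half

### The arm

A 7-joint arm with a two-finger parallel gripper is mounted at the origin on the work surface. World frame = base frame: x ahead of the robot, y to its left, z up, the work surface at z = 0. Lengths are in m, angles in degrees, forces in N, time in s.
With the tool pointing down it reaches from about 0.425 to 0.825 m from the base axis. Payload 3.6 kg.
Tool frame: the origin (TCP) lies on the centre line of the jaws, within the pads' length; the fingertips stand arm.nose_length ahead of it and the grasp point (between the pads) lies 6 mm ahead of it (arm.nose_length is the distance from the TCP to the fingertips, in m); z points along the fingers, y is the line along which they close (so a half turn about z gives the same grasp; the last joint's range is limited). The gripper opens to 85 mm and grips with 20 to 120 N. Pads are 22 mm wide; open, the fingers measure 114 mm over their backs; the gripper's body (76 mm by 85 mm) begins 54 mm behind the grasp point. The pads swing forward as they close: fully open they stand 13 mm farther back than shut.
Start: joints at [-74.857, 35.231, -0.722, 81.555, 0.464, 63.22, -2.315], TCP at [0.186, 0.623, 0.256] pointing down, gripper open.
Joint ranges: [-178.69, 178.69], [-17.37, 117.87], [-77.05, 75.6], [15.02, 138.74], [-78.02, 258.01], [0.78, 113.62], [-162.83, 162.83]. Speed limits (degrees/s): [159.86, 159.86, 180, 180, 180, 180, 180].

### API

Orientations are given as a 3x3 rotation matrix whose columns are the frame's x, y, z axes.
In Python, from bench import arm gives the robot as it stands. The module is installed in compiled form; this text tells all that it offers. Calls block until the motion is done:
- arm.move_pose(position, orientation): joint-space move of the TCP to a pose.
- arm.move_l(position, feed=0.15, rot=None, max_force=None): straight line of the TCP; rot=None keeps the orientation; feed is the mean speed in m/s. With max_force (N) it stops when the force on the tool has changed by that much, and returns True; else False.
- arm.move_joints(angles): joint-space move.
- arm.let_go() and arm.close_gripper(squeeze=None): open the fingers fully, or close them until they stop; squeeze is the grip in N (None keeps the last).
- arm.pause(seconds).
- arm.solve_ik(position, orientation): joint angles nearest the present ones, or None.
- arm.snapshot(name): name is "side" or "top"; returns the picture (480x640x3 uint8, red, green, blue); there is no depth.
- arm.camera_params(name): a dict with "fx", "fy", "cx", "cy" (pixels), "k1" (the pictures are not rectified: a ray, as slopes to the right and down, at radius r is drawn at 1 + k1 r^2 times it, then the intrinsics apply), "xyz" and "orientation" of the camera in the world. Camera axes: x right, y up, looking along -z (the intrinsics and any distortion apply to the point x, -y, -z); pixel columns grow to the right and rows downward; lengths in m; the calibration is good to about 2 mm. A picture is of the moment at which its call begins. camera_params takes no time and is no camera call.
A pose or a line that the arm cannot do raises arm.IKError and nothing moves.
- arm.hand_in(): hands the job in; it is judged then, once.
Trained networks look in the newest picture that a camera, given by its name, has taken for a name from the list of things; names that differ only in an ending like _2 or _b are one class to them, and where a whole thing is asked for, a point or a joint stands for the part that bears it (a point fixed in the world has none). Each returns a list of dicts, best first, with "conf" (0 to 1); they miss things now and then, are a little off and sometimes report something else, mostly with a low value. They report only what shows in the picture. A call takes as long as a camera call. They do not tell look-alikes from the thing itself.
- arm.spot_in(camera, thing): "location" ([column, row] in pixels, amid what is visible of it).
- arm.silhouettes(camera, thing): "region" (480x640 bool, what is visible of it) and "location" ([column, row] in pixels, amid what is visible of it).
Readings, each from a call of its own:
- arm.current_clock(): time.
- arm.current_q(): joint angles.
- arm.current_joint_velocities(): joint speeds.
- arm.current_effort(): joint torques, N m.
- arm.current_position(): TCP position.
- arm.current_tcp_rot(): TCP orientation.
- arm.current_force(): force on the tool from outside, world axes, zero at the start.
- arm.current_moment(): the same for the moment, N m.
- arm.current_grip_width(): finger opening in m.
- arm.current_gripper_force(): force on a finger pad.
Only numpy, scipy, OpenCV 4.12 (cv2) and the standard library are available. Lean on these libraries where they do the work, as an engineer would, in place of code of your own. Each camera call takes 0.05 s, during which the arm holds its last target. There are 200 camera calls.

### The job

Pick up the loose clamp lever, turn it until the cross-shaped hole in its hub matches the splines of the cam clamp's upright shaft, and slide it down fully home on the shoulder; the lever may point any of the four ways. Then use it to swing the cam clockwise (seen from above) until the cam's nose points straight at the board half, and let go, leaving the lever on the shaft. Feel for the splines gently and do not force the lever, do not push on the jig with the fingers, and leave the other things where they lie.

Things in the scene. Friction and masses are not known exactly. Their poses are not given: they have to be found in the camera images.
- lever: Loose dark cast lever, 0.28 kg. Square hub 44 x 44 mm, 26 mm high, with an upright cross-shaped through hole: two crossed slots 11 mm wide, 31 mm long, along the hub's x and y. A flat arm runs along +x, flush with the underside. The hub's y faces are free for gripping (44 mm wide). Origin: centre of the hub's underside; z up. It starts flat on the bench.
- knob (a point): Top of the upright wooden knob (22 mm across) at the end of the lever's arm, at lever x = 92 mm, 43 mm above the underside. The arm is 16 mm wide and 10 mm thick. Axes as the lever's.
- jig: Fixed plywood clamping jig, 250 x 220 mm, 18 mm thick, with a board half lying in it against a far fence. Origin: on the bench under the shaft's axis; +x points from the shaft to the board half, whose near edge is at x = 47 mm and top at z = 48 mm (fence top 52 mm). Only the shaft stands higher.
- seat (a point): Centre of the shaft's round shoulder (32 mm across), on its axis, 70 mm above the bench, axes as the jig's; the lever's origin comes here when home. Between here and spline_top the shaft has a cross of four square-edged splines (two crossed bars 8 mm wide, 28 mm long). Matched, the lever has play of about 0.1 rad and 1.5 mm each way.
- spline_top (a point): On the shaft's axis 16 mm above the seat: the flat tops of the splines, where a lever that does not match rests and can be turned under light pressure (5 to 10 N) until it drops. The splines' angle is NOT given by this point (axes as the jig's) nor by the jig or the cam  the splined collar sits at an unknown angle on the cam. It repeats every quarter turn.
- pilot_tip (a point): Blunt tip of the shaft's round pilot, on its axis, 30 mm above the seat. The pilot, on top of the splines, is 14 mm across and 6 mm high, then tapers over 8 mm to 4 mm across at this tip. The lever's hole slips over it at any angle with 0.7 to 1 mm play each way; the taper centres a lever let down gently up to some 3 mm off.
- cam (a joint): Turn of shaft, splines and cam about the vertical, rad, growing clockwise seen from above. Starts between 0 and 0.4 (0 is a stop); 1.3 puts the cam's nose (45 mm long, low on the shaft) straight at the board half (jig +x); tight from 1.12 on; hard stop at 1.5. Turns stiffly, 0.25 to 0.35 N m, and stays where it is left.
- checker_a: Bystander: black ebony checker, disc 34 mm across, 9 mm thick, lying on the bench; origin: centre of underside
- checker_b: Bystander: the other ebony checker, same size
- hinge: Bystander: opened brass hinge lying flat, 50 x 52 mm, 10 mm high; origin: centre of underside
- gauge: Bystander: boxwood marking gauge, 210 mm beam along its x with a 55 mm head, 70 mm high; origin: centre of underside
- lozenge: Bystander: bone inlay lozenge, 30 mm square tile 5 mm thick, lying in the board half in the jig; origin: centre of underside
- plane: Bystander: small cast iron block plane, 160 x 48 mm along its x, about 55 mm high; origin: centre of underside
Not all that is in view belongs to the job. Leave any blue or orange look-alike of the lever alone.

How it is judged:
By the outcome, as a careful person would: the job done as asked, in the order asked, and still so for the second after the job is handed in, with the robot touching nothing.
It also fails if it takes over 72 s, if anything falls off the work surface, if the arm or the gripper's body presses on something with over 40 N, if the wrist force passes 120 N, or if a joint passes its speed limit or range.

## Working session

There is one attempt and no reset: what is moved stays moved. The work goes in short steps, each a Python script; the robot and the scene stay as the last script left them, time stands still between calls to the robot, and variables do not carry over. Pictures are saved under pics/ and viewed, at most 10 in all, crops included, and the job is handed in when it is done.

```bash
mkdir -p pics; cat > h.py <<'E'
import numpy as np, cv2
from bench import arm
def save(n,img): cv2.imwrite('pics/'+n,img[:,:,::-1])
def ray(cam,px):
    p=arm.camera_params(cam)
    d=np.array([(px[0]-p['cx'])/p['fx'],(px[1]-p['cy'])/p['fy']]);u=d.copy()
    for _ in range(20): u=d/(1+p['k1']*(u@u))
    R=np.array(p['orientation']);return np.array(p['xyz']),R@np.array([u[0],-u[1],-1])
def at_z(cam,px,z):
    o,d=ray(cam,px);return o+d*(z-o[2])/d[2]
def proj(cam,X):
    p=arm.camera_params(cam);R=np.array(p['orientation']);c=R.T@(np.array(X)-np.array(p['xyz']))
    u=np.array([c[0],-c[1]])/-c[2];u=u*(1+p['k1']*(u@u));return np.array([p['cx']+p['fx']*u[0],p['cy']+p['fy']*u[1]])
E
python3 - <<'E'
from h import *
print(arm.nose_length)
for c in('top','side'):
    print(c,arm.camera_params(c))
    save(c+'0.png',arm.snapshot(c))
    for t in('lever','knob','jig','seat','spline_top','pilot_tip','cam','checker_a','hinge','gauge','plane','lozenge'):
        try: print(t,[(round(r['conf'],2),np.round(r['location'],1).tolist()) for r in arm.spot_in(c,t)])
        except Exception as e: print(t,e)
E
```

```text
0.025
top {'fx': 590.6112095002729, 'fy': 590.6112095002729, 'cx': 324.5823928399661, 'cy': 234.09268081175006, 'k1': -0.09568200813597703, 'xyz': array([ 0.46027874, -0.03956225,  1.45520037]), 'orientation': array([[-6.60296398e-04,  9.99110981e-01, -4.21522337e-02],
       [-9.99961429e-01, -1.02885699e-03, -8.72246504e-03],
       [-8.75807923e-03,  4.21448485e-02,  9.99073124e-01]])}
lever [(0.87, [406.5, 221.3]), (0.76, [454.7, 156.3]), (0.71, [460.5, 246.5]), (0.66, [333.8, 292.7])]
knob [(0.79, [461.3, 248.2]), (0.76, [406.1, 220.5]), (0.66, [329.7, 294.8]), (0.6, [454.8, 155.9])]
jig [(0.95, [281.9, 196.4])]
seat [(0.57, [283.2, 195.0])]
spline_top [(0.97, [286.0, 195.5])]
pilot_tip [(0.66, [282.7, 193.6])]
cam [(0.75, [281.6, 222.7])]
checker_a [(0.73, [403.1, 150.3])]
hinge [(0.7, [390.8, 296.1]), (0.25, [410.3, 220.1])]
gauge [(0.86, [519.7, 191.4]), (0.43, [287.0, 194.7])]
plane [(0.67, [132.2, 291.9]), (0.56, [284.5, 196.4])]
lozenge [(0.42, [271.2, 173.9]), (0.22, [388.4, 295.9])]
side {'fx': 527.8263791610227, 'fy': 527.8263791610227, 'cx': 325.3749127645351, 'cy': 24
[... 158 characters left out ...]
439],
       [-0.33838043,  0.69196892, -0.63771286],
       [-0.01476047,  0.67370379,  0.73885406]])}
lever [(0.98, [451.0, 336.0]), (0.92, [370.2, 314.1]), (0.65, [361.0, 372.3]), (0.57, [270.4, 271.8]), (0.19, [350.2, 216.2])]
knob [(0.93, [367.1, 318.3]), (0.81, [356.8, 373.7]), (0.64, [272.0, 277.9]), (0.61, [455.6, 333.8])]
jig [(0.85, [342.9, 214.7])]
seat [(0.62, [349.1, 219.6])]
spline_top [(0.72, [347.7, 219.4])]
pilot_tip [(0.9, [347.5, 216.5])]
cam [(0.67, [315.0, 216.0]), (0.28, [369.2, 316.2])]
checker_a [(0.72, [282.6, 368.7]), (0.48, [430.8, 295.0])]
hinge [(0.59, [285.9, 323.8])]
gauge [(0.6, [454.8, 407.8])]
plane [(0.91, [228.1, 154.5]), (0.37, [348.2, 219.0])]
lozenge []
```

View pics/top0.png

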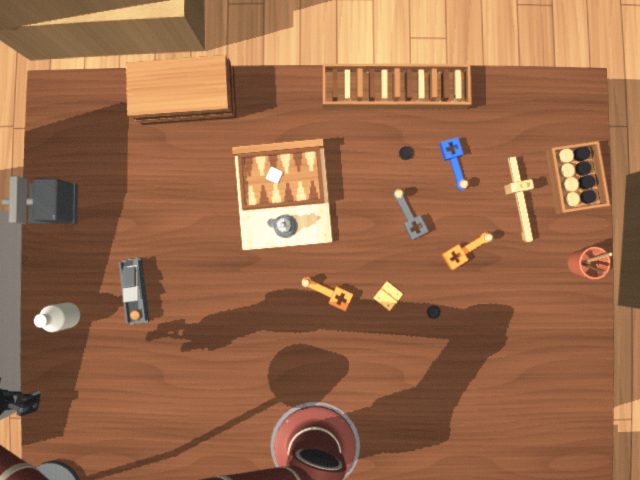

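View pics/side0.png

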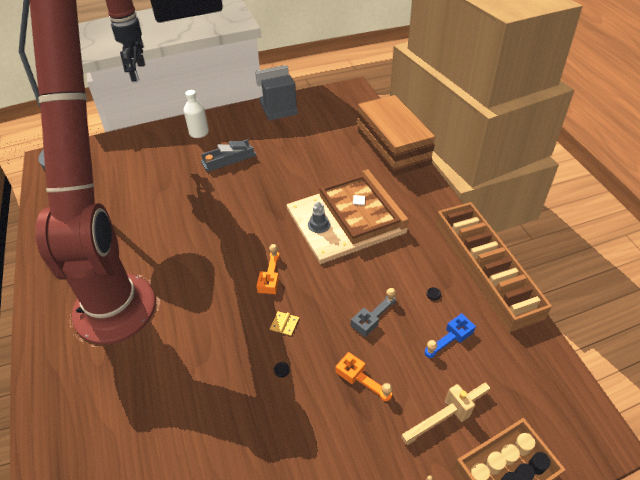

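Top view: the dark lever's hub is at about (415,228) and its knob at (399,194). The jig's shaft is at about (286,225), with the board half above it, towards +x. In the side view the lever is at about (370,314) and the shaft at about (318,215). Next I'll measure both from close-up crops.

```bash
python3 - <<'E'
from h import *
t=cv2.imread('pics/top0.png');s=cv2.imread('pics/side0.png')
def crop(im,c,r,w,h,f): return cv2.resize(im[r:r+h,c:c+w],None,fx=f,fy=f,interpolation=cv2.INTER_CUBIC)
# 4 crops, 50x37 -> x8 =400x296
a=[crop(t,381,183,50,60-22+0,8) if 0 else crop(t,375,186,66,50,6),crop(t,253,200,66,50,6),crop(s,338,285,66,50,6),crop(s,288,190,66,50,6)]
cv2.imwrite('pics/c0.png',np.vstack([np.hstack(a[:2]),np.hstack(a[2:])]))
for c in('top','side'):
    for r in arm.silhouettes(c,'lever'):
        l=r['location'];m=r['region'];
        ys,xs=np.nonzero(m);print(c,round(r['conf'],2),np.round(l,1),m.sum(),xs.min(),xs.max(),ys.min(),ys.max(),at_z(c,l,.012).round(3))
    r=arm.silhouettes(c,'jig')[0]['region'];
    k=cv2.approxPolyDP(max(cv2.findContours(r.astype(np.uint8),0,2)[0],key=len),5,True).reshape(-1,2);print('jig',k.tolist())
    for q in k: print(at_z(c,q,.018).round(3))
E
```

```text
top 0.65 [464.4 249.2] 501 442 492 233 267 [ 0.484 -0.37   0.012]
top 0.59 [408.3 217.7] 499 393 426 189 238 [ 0.561 -0.232  0.012]
top 0.58 [455.3 159.1] 638 439 467 137 189 [ 0.706 -0.35   0.012]
jig [[321, 139], [233, 148], [243, 249], [331, 241]]
[ 0.755 -0.018  0.018]
[0.734 0.199 0.018]
[0.485 0.172 0.018]
[ 0.504 -0.043  0.018]
side 0.87 [454.5 336.3] 851 425 474 315 356 [ 0.708 -0.353  0.012]
side 0.8 [359.7 375.2] 968 335 391 354 399 [ 0.478 -0.367  0.012]
side 0.79 [271.8 276.3] 651 257 279 244 293 [ 0.379 -0.05   0.012]
jig [[369, 170], [287, 203], [319, 262], [407, 230], [407, 216]]
[0.749 0.224 0.018]
[0.487 0.175 0.018]
[ 0.499 -0.052  0.018]
[ 0.747 -0.03   0.018]
[0.769 0.016 0.018]
```

View pics/c0.png

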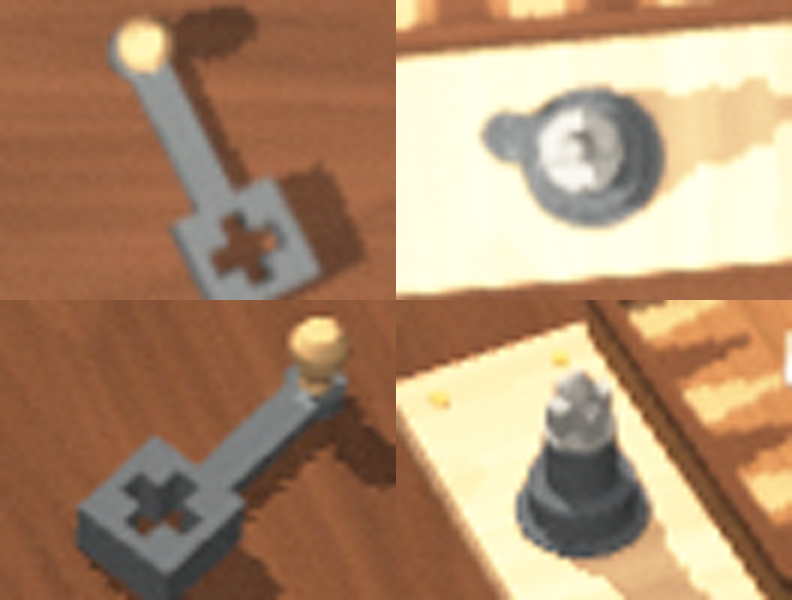

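The crops show the lever's cross hole centred at about (415.2,227.1) in the top view and (364.4,319.8) in the side view. The pilot tip is at about (283.3,223.4) top and (317.9,201.6) side. The cam's nose points left (+y) at about (269,222). I'll triangulate these and look at the splines enlarged.

```bash
cat >> h.py <<'E'
def tri(pt,ps):
    A=[];b=[]
    for c,p in(('top',pt),('side',ps)):
        o,d=ray(c,p);d=d/np.linalg.norm(d);P=np.eye(3)-np.outer(d,d);A.append(P);b.append(P@o)
    return np.linalg.lstsq(np.vstack(A),np.hstack(b),rcond=None)[0]
def Rz(a,flip=0): # tool down; tool y along angle a+90deg (hub y)
    c,s=np.cos(a),np.sin(a); R=np.array([[c,s,0],[s,-c,0],[0,0,-1.]])
    return R@np.diag([-1,-1,1]) if flip else R
E
python3 - <<'E'
from h import *
h=(415.25,227.1);k=(398.8,193.4);hs=(364.4,319.75)
print('hub',at_z('top',h,.026),at_z('side',hs,.026),tri(h,hs));H=at_z('top',h,.026);K=at_z('top',k,.043)
print('knob',K,'len',np.linalg.norm((K-H)[:2]),'yaw',np.degrees(np.arctan2(*(K-H)[1::-1])))
p=(283.3,223.4);ps=(317.9,201.6)
S=at_z('top',p,.1);print('tip',S,at_z('side',ps,.1),tri(p,ps))
print('spline ctr px',proj('top',[*S[:2],.086]),proj('side',[*S[:2],.086]))
print('cam base px',proj('top',[*S[:2],.02]))
# nose tip seen in top crop, z~.03
N=at_z('top',(253+86/6,200+133/6),.03);print('nose',N,'len',np.linalg.norm((N-S)[:2]),np.degrees(np.arctan2(*(N-S)[1::-1])))
t=cv2.imread('pics/top0.png');s=cv2.imread('pics/side0.png')
def crop(im,c,r,w,h,f): 
    g=cv2.cvtColor(im[r:r+h,c:c+w],6);g=cv2.resize(g,None,fx=f,fy=f,interpolation=cv2.INTER_CUBIC);return cv2.normalize(g,None,0,255,32)
cv2.imwrite('pics/c1.png',np.hstack([crop(t,272,212,22,24,18),crop(s,307,196,22,24,18)]))
E
```

```text
hub [ 0.53732857 -0.24702616  0.026     ] [ 0.53567563 -0.25122309  0.026     ] [ 0.5375     -0.247806    0.02031586]
knob [ 0.61752383 -0.20560298  0.043     ] len 0.09026161529245505 yaw 27.31767028765777
tip [0.54218021 0.06724826 0.1       ] [0.5403453  0.06793908 0.1       ] [0.54122708 0.06749633 0.10020904]
spline ctr px [283.77298386 223.76265776] [318.82250734 205.67483231]
cam base px [285.87909145 225.37745426]
nose [0.54945988 0.11150844 0.03      ] len 0.04485483956856039 80.65991751879726
```

View pics/c1.png

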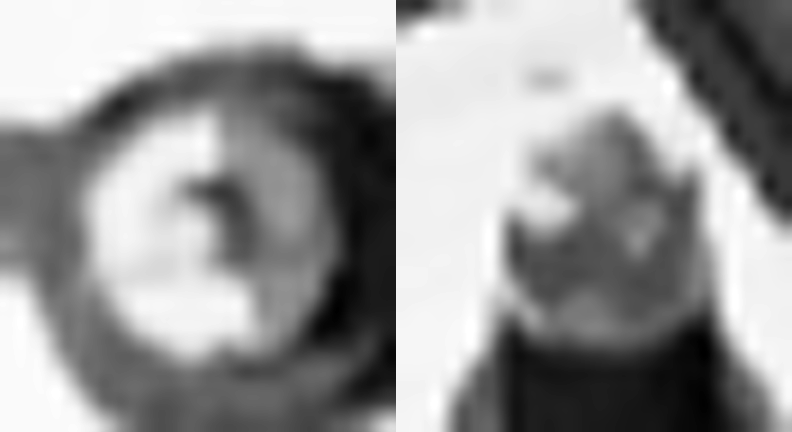

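```bash
python3 - <<'E'
from h import *
C=np.array([.5412,.0675])
for p in((547-396,208),(640-396,235)):
    q=(307+p[0]/18-.5,196+p[1]/18-.5);v=at_z('side',q,.086)[:2]-C;print(v,np.linalg.norm(v),np.degrees(np.arctan2(v[1],v[0])))
q0=np.array(arm.current_q());H=[.537,-.248];
for f in(0,1):
    q=arm.solve_ik([*H,.15],Rz(np.radians(27.3),f));print('pick',f,None if q is None else np.round(q,1))
    for a in range(-180,180,15):
        q=arm.solve_ik([*C,.15],Rz(np.radians(a),f));print(a,None if q is None else np.round(q,0)[[0,6]],end=' ')
    print()
E
```

```text
[-0.00986517 -0.0014836 ] 0.009976102956079673 -171.44748873060385
[ 0.00042887 -0.0111239 ] 0.011132166426744004 -87.79213778929754
pick 0 [ -4.1  44.7  46.7  99.5 -39.5  53.7  -3.8]
-180 [-9. 79.] -165 [-6. 92.] -150 [ -4. 104.] -135 [ -1. 116.] -120 [  1. 128.] -105 [  4. 139.] -90 [  7. 151.] -75 [  9. 162.] -60 [ -45. -108.] -45 [-45. -93.] -30 [-45. -78.] -15 [-34. -81.] 0 [-33. -67.] 15 [-32. -54.] 30 [-31. -42.] 45 [-29. -29.] 60 [-27. -17.] 75 [-25.  -5.] 90 [-23.   8.] 105 [-21.  20.] 120 [-18.  32.] 135 [-16.  44.] 150 [-13.  56.] 165 [-11.  68.] 
pick 1 [ 20.9  36.9   2.8  98.6  -2.4  44.6 142.2]
-180 [-33. -67.] -165 [-32. -54.] -150 [-31. -42.] -135 [-29. -29.] -120 [-27. -17.] -105 [-25.  -5.] -90 [-23.   8.] -75 [-21.  20.] -60 [-18.  32.] -45 [-16.  44.] -30 [-13.  56.] -15 [-11.  68.] 0 [-9. 79.] 15 [-6. 92.] 30 [ -4. 104.] 45 [ -1. 116.] 60 [  1. 128.] 75 [  4. 139.] 90 [  7. 151.] 105 [  9. 162.] 120 [ -45. -108.] 135 [-45. -93.] 150 [-45. -78.] 165 [-34. -81.]
```

```bash
python3 - <<'E'
from h import *
R=Rz(np.radians(27.3));H=[.5370,-.2478]
q=arm.solve_ik([*H,.13],R);print(np.round(q,1))
arm.move_pose([*H,.13],R)
f0=np.array(arm.current_force())
print(arm.move_l([*H,.027],feed=.08,max_force=8),arm.current_position())
arm.close_gripper(80);print('w',arm.current_grip_width(),arm.current_gripper_force())
arm.move_l([*H,.16],feed=.1)
print('w',arm.current_grip_width(),f0,arm.current_force(),arm.current_moment(),arm.current_clock(),np.round(arm.current_q(),1))
im=arm.snapshot('side');im2=arm.snapshot('top')
p=proj('side',[*H,.15]).astype(int);p2=proj('top',[*H,.15]).astype(int)
c=lambda im,p:cv2.resize(im[p[1]-50:p[1]+50,p[0]-50:p[0]+50],None,fx=4,fy=4,interpolation=2)
save('g0.png',np.hstack([c(im,p),c(im2,p2)]));print(p,p2)
E
```

```text
[ -1.3  44.5  41.  100.3 -37.2  49.6  -6. ]
False [ 0.537351   -0.24803541  0.02756604]
w 0.042580537868098865 83.80184590816498
w 0.04244010853079708 [ 0.09755528 -0.2929076   0.43306214] [ 0.737824   -0.21095074 -4.62113614] [-0.04266203  0.04008412  0.00516835] 8.2 [ -2.3  42.5  42.8  99.  -35.2  52.9  -7.6]
[366 283] [423 224]
```

View pics/g0.png

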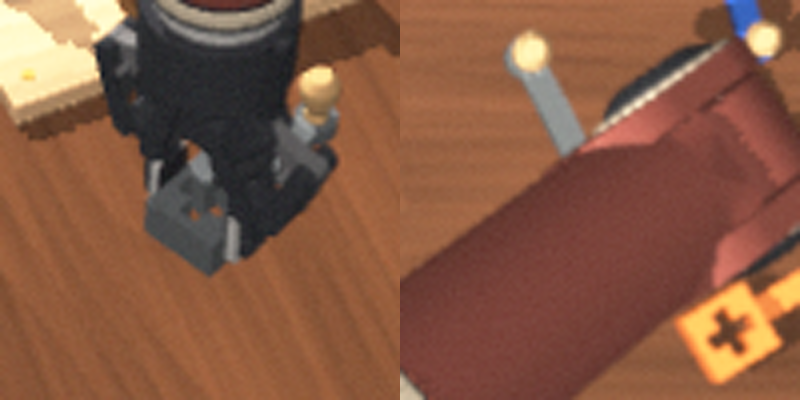

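The lever hangs level in the grip, with its knob at about (406,187) in the top view. I'll check its offset in the hand from the knob, then carry it above the pilot.

```bash
python3 - <<'E'
from h import *
p=np.array(arm.current_position());Rt=np.array(arm.current_tcp_rot())
K=at_z('top',(423-50+132/4-.4,224-50+52/4-.4),p[2]-.0276+.043);Ks=at_z('side',(366-50+320/4-.4,283-50+80/4-.4),p[2]-.0276+.043)
for k in(K,Ks): d=Rt.T@(k-p);print('knob in tool',d)
C=[.5412,.0675]
R=Rz(np.radians(185))
arm.move_pose([*C,.175],R)
print(np.round(arm.current_q(),1),arm.current_position(),arm.current_force(),arm.current_moment(),arm.current_clock())
im=arm.snapshot('side');im2=arm.snapshot('top')
p=proj('side',[*C,.12]).astype(int);p2=proj('top',[*C,.12]).astype(int)
c=lambda im,p:cv2.resize(im[p[1]-50:p[1]+50,p[0]-50:p[0]+50],None,fx=4,fy=4,interpolation=2)
save('g1.png',np.hstack([c(im,p),c(im2,p2)]));print(p,p2)
E
```

```text
knob in tool [ 0.09151419 -0.00062831 -0.01547741]
knob in tool [ 0.08800219  0.00323259 -0.01547839]
[-10.6  31.5   2.1 104.8  -1.4  43.7  87. ] [0.54136099 0.06590535 0.17481664] [-0.22365184 -0.41997551 -2.92738695] [-0.00626228 -0.05299432  0.00381739] 9.7667
[318 195] [282 223]
```

View pics/g1.png

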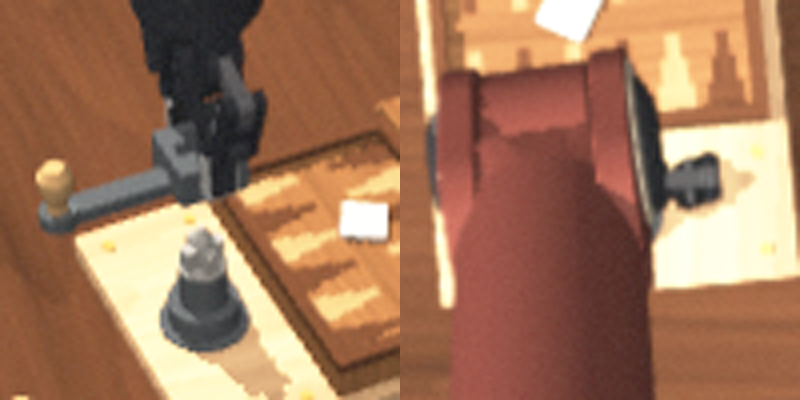

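```bash
python3 - <<'E'
from h import *
C=[.5405,.0675]
arm.move_l([*C,.135],feed=.08);arm.pause(.2)
print(arm.current_position(),arm.current_force())
r=arm.move_l([*C,.0985],feed=.025,max_force=7)
p=np.array(arm.current_position())
print(r,p,'underside',p[2]-.0276,arm.current_force(),arm.current_moment(),arm.current_clock())
E
```

```text
[0.54094062 0.06755742 0.13560337] [ 0.7822693   0.67939069 -3.74800024]
True [0.54210908 0.06908283 0.11296553] underside 0.08536552880545636 [-0.36259291 -0.20142447  3.67483163] [ 0.07285342 -0.02775795  0.01430759] 11.6333
```

Contact came with the lever's underside at 85.4 mm, which is the spline top, so the lever is over the pilot. Next is a gentle rotary search.

```bash
python3 - <<'E'
from h import *
p=np.array(arm.current_position());C=p[:2];z=p[2]+.0005
Rt=np.array(arm.current_tcp_rot());print('yaw now',np.degrees(np.arctan2(Rt[1,0],Rt[0,0])))
done=False
for d in(4,8,12,16,-4,-8,-12,-16):
    arm.move_l([*C,z],feed=.03,rot=Rz(np.radians(185+d)))
    fa=arm.current_force()[2]
    r=arm.move_l([*C,z-.006],feed=.03,max_force=5)
    p=np.array(arm.current_position());f=arm.current_force();m=arm.current_moment()
    print(d,r,np.round(p,4),round(fa,1),np.round(f,1),round(m[2],3),round(arm.current_clock(),2),flush=True)
    if p[2]<.1085: done=True;break
    if f[2]>15: break
E
```

```text
yaw now -174.95870046934618
4 True [0.5419 0.07   0.1099] -0.9 [ 0.5  1.  -3.9] 0.05 12.09
8 False [0.542  0.0699 0.1069] -2.0 [ 1.5  5.2 -5. ] -0.071 12.69
```

```bash
python3 - <<'E'
from h import *
p=np.array(arm.current_position());C=np.array([.542,.0692])
def st(s):
    Rt=np.array(arm.current_tcp_rot());print(s,np.round(arm.current_position(),4),'yaw',round(np.degrees(np.arctan2(Rt[1,0],Rt[0,0]))%360,1),np.round(arm.current_force(),1),np.round(arm.current_moment(),3),round(arm.current_clock(),2),flush=True)
arm.move_l([*C,p[2]],feed=.03,rot=Rz(np.radians(190.5)));st('rot')
for i in range(3):
    z=arm.current_position()[2]
    r=arm.move_l([*C,.0965],feed=.025,max_force=8);st(r)
    if arm.current_position()[2]<.0985: break
E
```

```text
rot [0.542  0.0696 0.1067] yaw 190.6 [ 1.7  3.4 -4.8] [ 0.857 -0.363  0.034] 12.94
True [0.5422 0.0698 0.0975] yaw 190.5 [-1.1  0.7  4.4] [-0.073  0.138 -0.003] 13.37
```

The lever is home (underside 69.9 mm, light contact). Now I'll swing it clockwise in small steps, watching the moment.

```bash
cat >> h.py <<'E'
def st(s):
    Rt=np.array(arm.current_tcp_rot());print(s,np.round(arm.current_position(),4),'yaw',round(np.degrees(np.arctan2(Rt[1,0],Rt[0,0]))%360,1),np.round(arm.current_force(),1),np.round(arm.current_moment(),3),round(arm.current_clock(),2),flush=True)
E
python3 - <<'E'
from h import *
C=[.542,.0695,.0978]
for y in list(np.arange(188.5,176,-2))+list(range(172,124,-6)):
    arm.move_l(C,feed=.03,rot=Rz(np.radians(y)));st(y)
    f=np.array(arm.current_force())
    if np.linalg.norm(f)>25: break
save('s2.png',arm.snapshot('side'))
im=cv2.imread('pics/s2.png');cv2.imwrite('pics/s2c.png',cv2.resize(im[160:260,260:400],None,fx=5,fy=5,interpolation=2))
E
```

```text
188.5 [0.5419 0.07   0.0975] yaw 188.5 [ 1.   5.4 -1.4] [ 1.009 -0.205  0.012] 13.62
186.5 [0.5417 0.0703 0.0976] yaw 186.6 [-0.3  5.3 -1.2] [ 1.179 -0.16   0.056] 13.88
184.5 [0.5419 0.0705 0.0975] yaw 184.6 [ 0.7  5.1 -1. ] [ 1.16  -0.24   0.153] 14.12
182.5 [0.542  0.0706 0.0975] yaw 182.6 [ 1.   5.3 -2.2] [ 1.227 -0.257  0.157] 14.38
180.5 [0.5421 0.0707 0.0976] yaw 180.6 [ 1.1  6.  -2.1] [ 1.23  -0.286  0.158] 14.62
178.5 [0.5421 0.0707 0.0975] yaw 178.6 [ 0.7  5.1 -1.9] [ 1.256 -0.33   0.181] 14.88
176.5 [0.5421 0.0706 0.0975] yaw 176.6 [ 2.2  5.8 -2. ] [ 1.214 -0.308  0.175] 15.12
172 [0.542  0.0705 0.0975] yaw 172.1 [ 1.7  5.9 -1.8] [ 1.188 -0.298  0.129] 15.38
166 [0.542  0.0704 0.0975] yaw 166.2 [ 1.5  5.9 -2.4] [ 1.218 -0.307  0.127] 15.63
160 [0.542  0.0703 0.0976] yaw 160.2 [ 1.2  5.3 -2.8] [ 1.242 -0.304  0.101] 15.89
154 [0.5419 0.0702 0.0975] yaw 154.3 [ 0.9  6.1 -3. ] [ 1.203 -0.326  0.132] 16.15
148 [0.5419 0.0701 0.0976] yaw 148.3 [ 1.3  6.5 -2.6] [ 1.204 -0.32   0.093] 16.41
142 [0.5419 0.0701 0.0976] yaw 142.3 [ 1.9  5.5 -2.6] [ 1.157 -0.351  0.135] 16.67
136 [0.5418 0.07   0.0976] yaw 136.4 [ 1.5  4.8 -3.6] [ 1.158 -0.368  0.055] 16.93
130 [0.5417 0.0699 0.0976] yaw 130.4 [ 0.7  5.6 -3.3] [ 1.174 -0.357  0.019] 17.18
```

View pics/s2c.png

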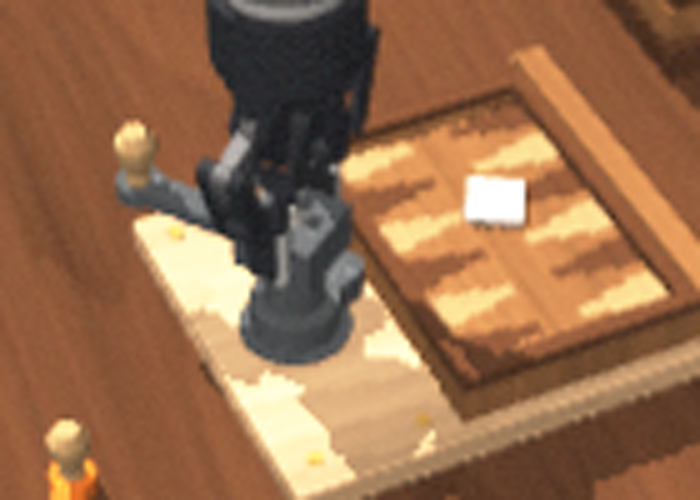

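```bash
python3 - <<'E'
from h import *
C=np.array([.542,.0695])
for a in(80,40,26,10,0,-20):
    for z in(.03,.045): 
        p=proj('side',[*(C+.040*np.array([np.cos(np.radians(a)),np.sin(np.radians(a))])),z]);print(a,z,((p-[260,160])*5).round())
E
```

```text
80 0.03 [283. 251.]
80 0.045 [282. 230.]
40 0.03 [334. 257.]
40 0.045 [333. 236.]
26 0.03 [349. 265.]
26 0.045 [348. 244.]
10 0.03 [362. 276.]
10 0.045 [362. 256.]
0 0.03 [367. 285.]
0 0.045 [367. 264.]
-20 0.03 [372. 303.]
-20 0.045 [372. 283.]
```

```bash
python3 - <<'E'
from h import *
C=[.542,.0697,.0978]
for y in (125,120,115,110.5):
    arm.move_l(C,feed=.03,rot=Rz(np.radians(y)));st(y)
arm.pause(.3);st('hold')
arm.let_go();st('open');print(arm.current_grip_width())
p=np.array(arm.current_position());arm.move_l([*p[:2],.2],feed=.1)
R=np.array(arm.current_tcp_rot());arm.move_pose([.47,-.2,.25],R);st('away')
im=arm.snapshot('top');im2=arm.snapshot('side');save('t3.png',im);save('s3.png',im2)
c=lambda im,c,r:cv2.resize(im[r:r+70,c:c+70],None,fx=5.7,fy=5.7,interpolation=2)
save('f3.png',np.hstack([c(im,248,185),c(im2,285,175)]))
E
```

```text
125 [0.5416 0.0699 0.0976] yaw 125.4 [ 0.9  5.8 -3.2] [ 1.155 -0.31   0.138] 17.48
120 [0.5416 0.0698 0.0976] yaw 120.4 [ 0.5  6.7 -3.2] [ 1.076 -0.277  0.095] 17.73
115 [0.5415 0.0698 0.0976] yaw 115.4 [ 1.3  4.9 -3.4] [ 1.102 -0.286  0.132] 17.98
110.5 [0.5415 0.0698 0.0976] yaw 110.9 [ 0.1  5.1 -4.2] [ 1.097 -0.082  0.127] 18.23
hold [0.5414 0.0698 0.0976] yaw 110.8 [ 1.2  5.8 -4.3] [ 1.1   -0.186  0.148] 18.53
open [0.542 0.069 0.098] yaw 110.5 [0.4 0.5 0. ] [ 0.003 -0.007  0.066] 19.03
0.08563490093390655
away [ 0.4708 -0.198   0.2494] yaw 110.7 [-0.3 -0.5 -0.3] [-0.024 -0.064 -0.008] 21.3
```

View pics/f3.png

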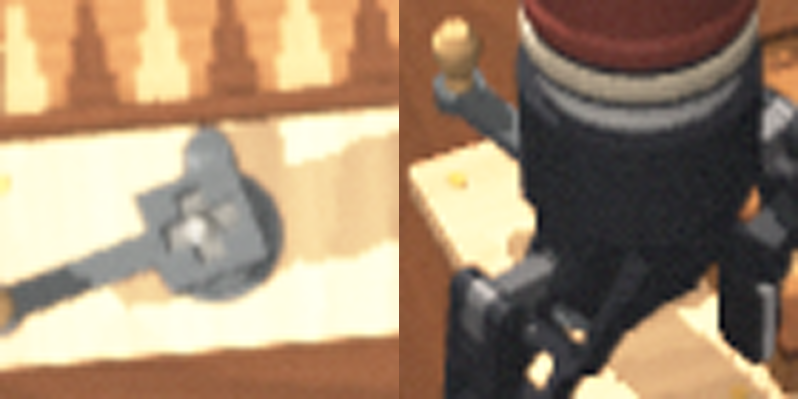

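```bash
python3 - <<'E'
from h import *
im=cv2.imread('pics/t3.png').astype(float);sat=(im[:,:,2]-im[:,:,0])
for r in range(206,216): print(r,sat[r,274:298].astype(int).tolist())
def edge(im):# board/base boundary
    pass
b=proj('top',[.5422,.0672,.03]);C=np.array([.5422,.0672])
print('base px',b,'jig 5deg nose tip px',[proj('top',[*(C+.045*np.array([np.cos(a),np.sin(a)])),.03]).round(1).tolist() for a in np.radians([-5,0,5,10])])
for r in arm.silhouettes('top','lever')[:4]: print(r['conf'],r['location'])
k=None
print(arm.spot_in('top','cam')[:2]);r=arm.silhouettes('top','jig')[0]['region']
k=cv2.minAreaRect(max(cv2.findContours(r.astype(np.uint8),0,2)[0],key=len));print(k)
E
```

```text
206 [83, 83, 82, 84, 85, 80, 78, 79, 72, 63, 66, 68, 82, 92, 92, 88, 86, 86, 89, 86, 89, 94, 94, 74]
207 [90, 88, 93, 90, 90, 87, 82, 85, 66, 32, 34, 41, 73, 84, 83, 88, 91, 91, 90, 91, 91, 89, 88, 43]
208 [68, 64, 53, 51, 35, 33, 39, 65, 36, 8, 3, 3, 23, 61, 87, 91, 91, 91, 90, 91, 89, 90, 87, 54]
209 [31, 28, 26, 29, 29, 30, 51, 34, 3, 0, -2, 1, 2, 24, 77, 89, 91, 89, 89, 90, 91, 91, 88, 81]
210 [29, 27, 26, 26, 30, 43, 54, 12, -2, 0, 0, -2, -2, 6, 43, 87, 91, 88, 89, 91, 90, 91, 90, 85]
211 [28, 27, 24, 27, 31, 55, 36, 1, -1, 0, -1, -4, 0, -2, 16, 82, 90, 89, 89, 89, 89, 90, 91, 84]
212 [28, 28, 27, 26, 29, 44, 34, 3, 0, 1, 0, -3, -2, -1, 8, 64, 88, 90, 89, 91, 90, 89, 90, 83]
213 [29, 26, 25, 26, 28, 41, 35, 3, 0, 0, 1, 0, -3, -2, 2, 49, 87, 89, 88, 91, 89, 88, 90, 87]
214 [27, 25, 26, 26, 30, 43, 36, 4, -1, -1, -2, -1, 1, 0, 2, 31, 80, 90, 89, 91, 90, 90, 89, 88]
215 [29, 26, 26, 27, 38, 55, 24, 1, -1, 0, -1, 0, -1, -1, 0, 7, 41, 72, 83, 89, 89, 90, 89, 90]
base px [285.59239994 225.13416348] jig 5deg nose tip px [[287.3, 206.7], [285.6, 206.6], [284.0, 206.7], [282.4, 206.9]]
0.93 [271.8, 230.1]
0.9 [333.2, 292.5]
0.67 [453.3, 156.2]
0.54 [481.6, 241.3]
[{'location': [282.0, 220.9], 'conf': 0.47}]
((281.6588134765625, 194.11492919921875), (104.4236831665039, 91.3131103515625), 84.70991516113281)
```

The nose tip, at (284.1,206.7), points at about 5.0° in world axes. The jig's +x is at 5.3°, so the cam is on target. The lever is on the shaft with its knob out to the left, and the hand is clear.

```bash
python3 -c "
from bench import arm
print(arm.hand_in())"
```

```text
the job is handed in; nothing more can be done
None
```

The job is handed in: the lever is home on the shaft and let go, and the top view puts the cam's nose within about a degree of straight at the board half; the judge gave no verdict back.

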